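# Back the plate feeder up one notch

## Task

The plate on the column feeder was clicked one column too far: with a fingertip on its red thumb tab lift the ratchet pawl out of the teeth and tip it right back onto its stop, push the handwheel backward (top of the wheel towards the pawl's pivot) by one notch, then tip the pawl forward so that it drops fully into the notch now under it. Use only light pushes with the fingertips or the outside of the fingers, without pinching, lifting or forcing anything. Leave the plate in its nest and everything else on the bench where it stands, and finish clear of everything.

Things in the scene. Friction and masses are not known exactly. Their poses are not given: they have to be found in the camera images.
- feeder: plate feeder, fixed: base 160 (x) by 290 (y), 18 high, with a plate carriage. Origin on the bench under the base's middle; x along the wheel shaft, base to handwheel; y along the carriage travel; z up (offsets below: mm, these axes). Nozzle head on a pillar at x -76 to 42, y -17 to 17, 140 high. Grey side plate x 66 to 78, y -76 to 24, up to 88 high, bears shaft and pawl
- shaft (a point): handwheel centre on the shaft axis: 136, 0, 72 from the feeder's origin. Handwheel: aluminium hub, radius 17, four round orange grips 90 degrees apart, each a cylinder along x, diameter 18, length 22 (x 125 to 147), centred 48 from the axis. On the same shaft, turning with it, the steel ratchet wheel: 12 teeth, tips 42 from the axis, x 90 to 102
- top_grip (a point): centre of the handwheel grip nearest the top; at wheel value 0 it is 15 degrees from straight up, on the shaft's +y side. Backward carries the top of the wheel to -y (towards the pawl's pivot); one notch backward puts this grip 15 degrees to the -y side. It can be pushed from its +y side by a fingertip from above; at its height the next 50 mm on that side are free
- feed_wheel (a joint): angle of ratchet and handwheel, rad, growing FORWARD (top to +y); within 0.04 of 0 at the start. One notch is 30 degrees: one back is -0.524. Stiff, 1 to 2 N at a grip; stays where left. With the pawl down it has 0.1 rad of play either way about the middle of a notch (0, -0.524); then the pawl blocks it backward, and forward the next tooth lifts the pawl
- pawl_pivot (a point): the pawl's hinge, an axis along x: 96, -62, 54 from the feeder's origin (62 to the -y side of the shaft, 18 below it); bolt head radius 8. A stop pin, 7 thick, stands 19 to its -y side and 15 above it
- pawl_tab (a point): middle of the rolled top end (8 thick, 24 long along x) of the pawl's red thumb tab. The pawl is an upright dog, 84 tall, 12 wide, on a low pivot; half-way up its nose leans into the ratchet's teeth from the -y side, and above it the tab (5 thick, its lowest red part 40 below this end) stands free. Pawl down: 16 to the +y side of the pivot, 80 above it. Thrown back: 36 to the -y side, 73 above
- pawl (a joint): pawl angle, rad: 0 nose down in a notch, growing as the tab is pushed to -y and the nose lifts out of the teeth; clear of them at 0.2; stop at 0.66 (thrown back, leaning away from the wheel; stays by its weight). Free, 70 g; overbalances near 0.3: below that it falls back onto the wheel by itself. Reads under 0.04 in a notch, about 0.16 on a tooth tip
- carriage (a joint): slide of the plate carriage, m; geared to the wheel, 9 mm a notch (one column of wells), 0 at wheel value 0. Turning the wheel backward makes it go down and carries the plate to +y
- plate_mid (a point): middle of the pale 96-well plate, 85.5 (x) by 128 (y) by 16, lying loose in the carriage's nest (lips 5 high, 1 mm play), its underside 52 above the bench
- tube_rack: bystander: blue tube rack 100 x 150 x 40 with capped tubes. Origin at its underside's centre
- tip_box: bystander: yellow tip box with pale lid, 85 x 122 x 67. Origin at its underside's centre
- buffer_bottle: bystander: amber bottle, diameter 54, 115 tall. Origin at its underside's centre
- beaker: bystander: white beaker, diameter 52, 65 tall. Origin at its underside's centre
- film_paddle: bystander: flat white plastic film-smoothing paddle, 60 x 170 x 10. Origin at its underside, near the middle of its length
- pipette: bystander: pale micropipette lying flat, about 245 long along its y axis, 26 high. Origin at its underside's centre
- spare_plate: bystander: blue 96-well plate 85 x 128 x 16. Origin at its underside's centre
Mind the look-alikes: they are no part of the job. Of the things like the part that bears plate_mid, leave any that is black; of the rest the larger one is meant.

How it is judged:
By the outcome, as a careful person would: the job done as asked, in the order asked, and still so for the second after the job is handed in, with the robot touching nothing.
It also fails if it takes over 54 s, if anything falls off the work surface, if the arm or the gripper's body presses on something with over 40 N, if the wrist force passes 120 N, or if a joint passes its speed limit or range.

## Robot

A 6-joint arm with a two-finger parallel gripper is mounted at the origin on the work surface. World frame = base frame: x ahead of the robot, y to its left, z up, the work surface at z = 0. Lengths are in mm, angles in rad, forces in N, time in s.
With the tool pointing down it reaches from about 300 to 775 mm from the base axis. Payload 14.6 kg.
Tool frame: the origin (TCP) lies midway between the tips of the shut fingers; the grasp point (between the pads) lies 19 mm behind it (grip_depth is the distance from the TCP to the grasp point, in mm); z points along the fingers, y is the direction in which the jaws open and shut (so a half turn about z gives the same grasp; the last joint's range is limited). The gripper opens to 94 mm and grips with 3 to 60 N. Pads are 16 mm wide; open, the fingers measure 119 mm over their backs; the gripper's body (75 mm by 177 mm) begins 78 mm behind the grasp point.
Start: joints at [1.216, 0.3, 1.521, -0, 1.321, -0.067], TCP at [156.111, 527.369, 205.446] pointing down, gripper open.
Joint ranges: [-3.03, 3.03], [-0.79, 2.21], [0.23, 2.52], [-1.04, 4.18], [0, 3.07], [-2.55, 2.55]. Speed limits (rad/s): [2.22, 2.22, 2.57, 3.14, 3.14, 3.14].

## Interface

Orientations are given as [roll, pitch, yaw] about the fixed x, y, z axes, in that order (R = Rz(yaw) Ry(pitch) Rx(roll)).
In Python, from cell import read_state, camera, camera_info, sign_off, grip_depth gives the robot as it stands.
- The arm moves only by the tool drive_tool, never from a script. Its argument "motion" is one flat list of numbers, 4 for each row, row after row: the shift along the tool's x, y, z in mm, then the turn about the tool's z in rad. A call has 1 to 8 rows; each row shifts and turns the pose as measured when the row begins, along the tool's axes as they then stand; what a row does not reach is not made up. A row lasts 1/12 s, in which the tool goes at most 41.7 mm and 7.16 degrees, less where a joint would pass 70% of its speed; a pose out of reach is approached as far as the arm can. A call is refused whole if a number of a shift passes 41.7 or a number of a turn 0.125, either way. A call with a gripper value outside its range is refused whole. "jaw" is the closure, from 0 (fully open) to 1 (shut), set as the call begins (left out, the last holds). The fingers move at their own pace and stop on an object; "grip_force" is the grip in N (left out, the last holds). Time passes only in rows, so rows that do not move let the fingers close. It gives the time, the measured TCP pose, the force and the opening at its end, in the units of the state.
- read_state(): the state, without advancing time (a new reading comes with each control period).
- camera(name): name is "scene" or "top"; returns the picture (384x512x3 uint8, red, green, blue); there is no depth.
- camera_info(name): a dict with "fovy" (degrees; the focal length in pixels is half the picture's height over the tangent of half this angle, whatever the lens; pixels are square), "cx", "cy" (the principal point, pixels), "k1" (the pictures are not rectified: a ray, as slopes to the right and down, at radius r is drawn at 1 + k1 r^2 times it, then the intrinsics apply), "camera_from_world" (4x4, takes a point from world to camera coordinates). Camera axes: x right, y up, looking along -z (the intrinsics and any distortion apply to the point x, -y, -z); pixel columns grow to the right and rows downward; lengths in mm; the calibration is good to about 2 mm. A picture is of the moment at which its call begins. camera_info takes no time and is no camera call.
- sign_off(): hands the job in, once; it reports no verdict.
The state is a dict: "clock": time; "joints": joint angles; "qd": joint speeds; "effort": joint torques, N m; "eef_pos": TCP position; "eef_rot": TCP orientation; "wrist_force": force on the tool from outside, world axes, zero at the start; "moment": the same for the moment, N m; "finger_gap": finger opening in mm.
Only numpy, scipy, OpenCV 4.12 (cv2) and the standard library are available. Lean on these libraries where they do the work, as an engineer would, in place of code of your own. Each camera call takes 0.05 s, during which the arm holds its last target. There are 200 camera calls.

## Working session

There is one attempt and no reset: what is moved stays moved. The work goes in short steps, Python scripts to look and compute and a tool call to move; the robot and the scene stay as the last step left them, time stands still between calls to the robot, and variables do not carry over. Pictures are saved under pics/ and viewed, on a budget of 10 in all, crops included, one or two more only if the job needs it, and the job is handed in when it is done.

Besides the shell and the picture viewer there is one more tool, called after "Call:" by a JSON object that holds its "name" and its "arguments", one argument or row to a line. drive_tool: Moves the arm, as the interface text tells. Its arguments: {"type":"object","properties":{"motion":{"type":"array","items":{"type":"number"}},"jaw":{"type":"number"},"grip_force":{"type":"number"}},"required":["motion"]}

```bash
ls; mkdir -p pics; python3 - <<'E'
from cell import *
import cv2
for n in("scene","top"):
    cv2.imwrite(f"pics/{n}0.png",camera(n)[...,::-1]); print(n,camera_info(n))
print(read_state())
E
```

```text
pics
scene {'fovy': 50.083439955950645, 'cx': 254.02913607849672, 'cy': 188.50674390011892, 'k1': -0.1166033450777803, 'camera_from_world': array([[-3.12627475e-01,  9.49867977e-01, -3.85860058e-03,
         1.64656280e+02],
       [-6.67030409e-01, -2.16642190e-01,  7.12837005e-01,
         3.02631864e+02],
       [ 6.76265108e-01,  2.25426237e-01,  7.01319126e-01,
        -1.40364956e+03],
       [ 0.00000000e+00,  0.00000000e+00,  0.00000000e+00,
         1.00000000e+00]])}
top {'fovy': 55.038454583283354, 'cx': 258.03775120242227, 'cy': 188.74717766011796, 'k1': -0.04907823420721942, 'camera_from_world': array([[ 1.17647918e-02, -9.99902345e-01, -7.54258266e-03,
         4.46341052e+00],
       [ 9.94315571e-01,  1.09001165e-02,  1.05913803e-01,
        -5.86567209e+02],
       [-1.05821245e-01, -8.74576122e-03,  9.94346708e-01,
        -1.00125769e+03],
       [ 0.00000000e+00,  0.00000000e+00,  0.00000000e+00,
         1.00000000e+00]])}
{'clock': 0.1, 'joints': array([ 1.21639935e+00,  3.00434465e-01,  1.52149949e+00, -1.56190998e-05,
        1.32068556e+00, -6.66054316e-02]), 'qd': array([ 0.00066102, -0.0018241 , -0.00251725,  0.00018114, -0.00051038,
       -0.00153193]), 'effort': array([ 1.38727777e-03, -5.32639861e+01, -3.53289199e+01,  7.09779072e-02,
        2.33946828e-02, -6.85015198e-05]), 'eef_pos': array([156.0408956 , 527.16618537, 204.94093373]), 'eef_rot': array([-3.14056706e+00, -5.32485447e-05,  2.85380495e+00]), 'wrist_force': array([-0.14849276,  0.41168092, -0.01553039]), 'moment': array([0.03249219, 0.01677781, 0.01098191]), 'finger_gap': 93.93066795598763}
```

View pics/scene0.png

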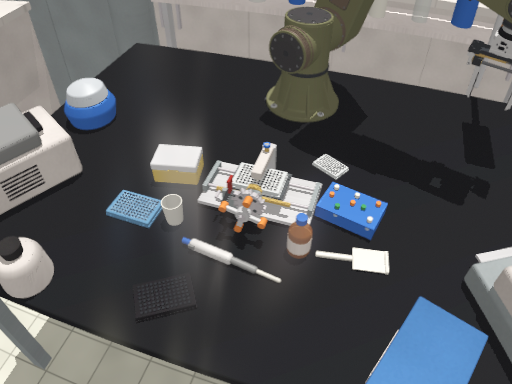

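View pics/top0.png

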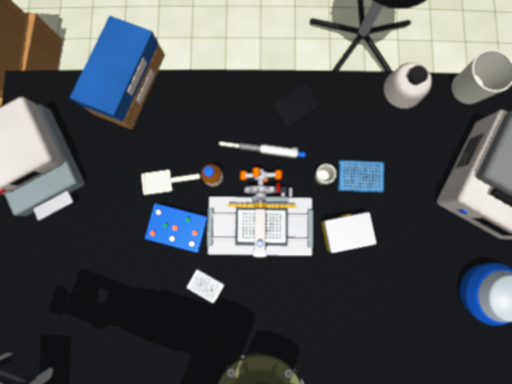

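The scene shows the feeder at (262,190), with the red tab at (229,185) and the orange grips near (245,210). The top view shows the base over columns 208–313 and rows 197–256, the wheel at (262,175) and the red tab near (290,192). Plate candidates are the pale plate in the nest (262,226 top), the small pale one at (206,286), the black one at (296,104) and the blue one at (361,176). The nest plate is the one meant, being the larger non-black plate and the one the feeder bears. Close crops next.

```bash
python3 - <<'E'
import cv2
a=cv2.imread("pics/scene0.png")[130:245,185:335]; cv2.imwrite("pics/c1.png",cv2.resize(a,None,fx=5,fy=5,interpolation=cv2.INTER_CUBIC))
a=cv2.imread("pics/top0.png")[155:265,195:325]; cv2.imwrite("pics/c2.png",cv2.resize(a,None,fx=5,fy=5,interpolation=cv2.INTER_CUBIC))
E
```

```text
(no output)
```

View pics/c1.png

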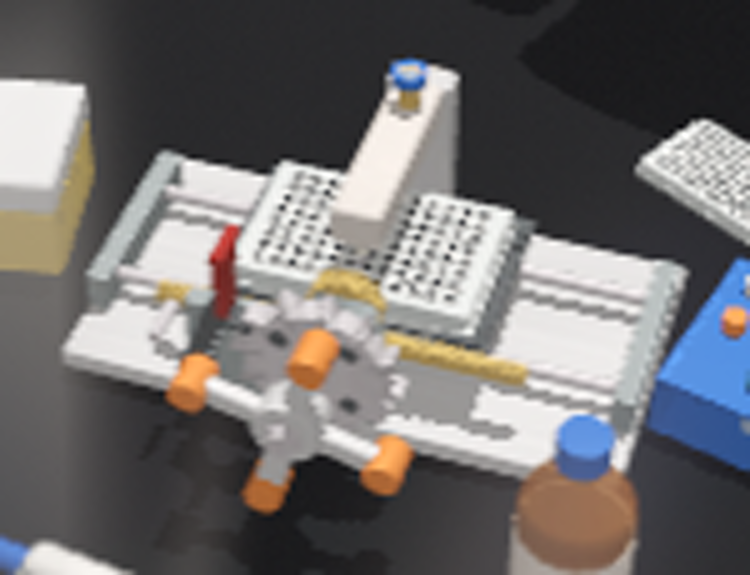

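View pics/c2.png

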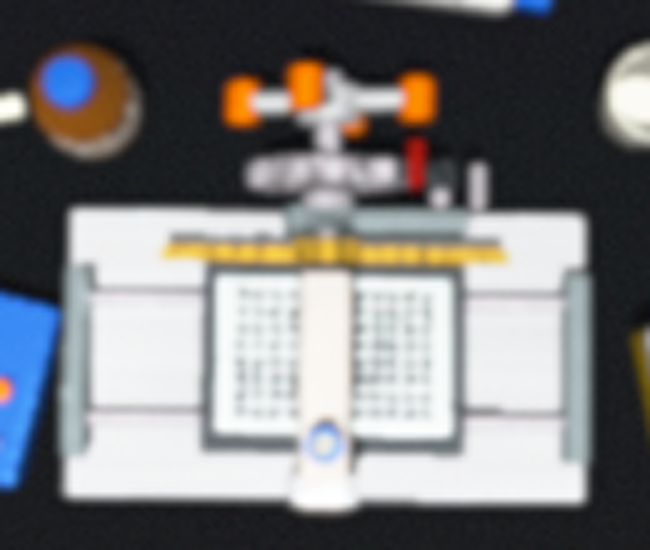

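```bash
cat > h.py <<'E'
import numpy as np, cv2
from cell import *
def proj(P,n):
    c=camera_info(n);P=np.atleast_2d(P);M=c["camera_from_world"]
    p=P@M[:3,:3].T+M[:3,3]; s=np.c_[p[:,0],-p[:,1]]/-p[:,2:]
    f=192/np.tan(np.radians(c["fovy"]/2)); s=s*(1+c["k1"]*(s**2).sum(1,keepdims=True))
    return s*f+[c["cx"],c["cy"]]
def W(q,P):
    c,s=np.cos(q[2]),np.sin(q[2]);P=np.atleast_2d(P).astype(float)
    return np.c_[c*P[:,0]-s*P[:,1]+q[0],s*P[:,0]+c*P[:,1]+q[1],P[:,2]]
E
python3 - <<'E'
from h import *
from scipy.optimize import least_squares
T=[((80,145,18),(68,206)),((80,-145,18),(586,212)),((-80,-145,18),(587,503)),((-80,145,18),(62,498)),((96,-46,136),(417,163)),((136,12.4,122),(305,84))]
S=[((80,-145,18),(65,350)),((80,145,18),(625,470)),((96,-46,136),(226,246)),((136,12.4,118.4),(313,358))]
A=lambda L,o:(np.array([l[0] for l in L],float),(np.array([l[1] for l in L])+.5)/5-.5+o)
t,tp=A(T,[195,155]); s,sp=A(S,[185,130])
r=lambda q:np.r_[proj(W(q,t),"top")-tp,proj(W(q,s),"scene")-sp].ravel()
o=least_squares(r,[480,0,0],loss="soft_l1",x_scale=[100,100,1]);print(o.x,o.fun.reshape(-1,2).round(1))
np.save("q.npy",o.x)
for k,p in dict(shaft=(136,0,72),grip=(136,12.4,118.4),piv=(96,-62,54),tab=(96,-46,134),tabback=(96,-98,127)).items():print(k,W(o.x,p)[0].round(1))
c,z=np.array(list(zip(*[( (0,0),0)]))[0]),0
# bystanders at top pixel -> plane z
from scipy.optimize import fsolve
for k,px,z in [("bottle",(66,80),115),("beaker",(645,95),65),("tipboxcorner",(640,330),67)]:
    u=(np.array(px)+.5)/5-.5+[195,155]
    x=fsolve(lambda a:(proj([a[0],a[1],z],"top")[0]-u),[480,0]);print(k,x.round())
E
```

```text
[4.83238337e+02 5.20038073e+00 1.11509178e-03] [[ 0.7  1.1]
 [-0.5  0.9]
 [-0.5 -0.1]
 [ 0.6 -0.2]
 [ 0.3  0.2]
 [-0.3  0.9]
 [-0.4  0.7]
 [-0.5  3.8]
 [-0.5 -0.1]
 [ 1.1  1. ]]
shaft [619.2   5.4  72. ]
grip [619.2  17.8 118.4]
piv [579.3 -56.7  54. ]
tab [579.3 -40.7 134. ]
tabback [579.3 -92.7 127. ]
bottle [623. 141.]
beaker [ 626. -167.]
tipboxcorner [ 499. -163.]
```

Call:
{"name": "drive_tool", "arguments": {
  "motion": [0,0,0,-0.096,0,0,0,-0.096,0,0,0,-0.096,-30,-25,0,0,-30,-25,0,0,-30,-25,0,0,-30,-25,0,0,-30,-25,0,0],
  "jaw": 1,
  "grip_force": 5
}}

```text
clock: 0.77
eef_pos: [307.2, 402.2, 201.9]
eef_rot: [-3.136, -0.004, -3.116]
wrist_force: [0.7, 1.0, 0.3]
finger_gap: 44.0
```

Call:
{"name": "drive_tool", "arguments": {
  "motion": [-23,-33,0,0.025,-23,-33,0,0,-23,-33,0,0,-23,-33,0,0,-23,-33,0,0,-23,-33,0,0,-23,-33,0,0,-23,-33,0,0]
}}

```text
clock: 1.43
eef_pos: [496.5, 127.5, 201.1]
eef_rot: [-3.135, -0.006, -3.141]
wrist_force: [-0.1, 0.5, 0.3]
finger_gap: 0.3
```

Call:
{"name": "drive_tool", "arguments": {
  "motion": [-23,-33,0,0,-23,-33,0,0,-23,-33,0,0,-20,-33,0,0,0,0,0,0,0,0,0,0]
}}

```text
clock: 1.93
eef_pos: [589.3, -17.7, 198.7]
eef_rot: [-3.135, -0.009, 3.135]
wrist_force: [0.1, 0.5, 0.2]
finger_gap: 0.5
```

Call:
{"name": "drive_tool", "arguments": {
  "motion": [10,7,0,0,0,0,20,0,0,0,20,0,0,0,20,0,0,0,15,0,0,0,0,0]
}}

```text
clock: 2.43
eef_pos: [576.1, -7.2, 120.8]
eef_rot: [-3.135, -0.01, 3.137]
wrist_force: [-0.3, -0.6, -0.2]
finger_gap: 0.5
```

```bash
cat > look.py <<'E'
import sys
from h import *
n=sys.argv[1]
a=camera("scene")[140:225,200:290];b=camera("top")[160:210,235:315]
r=lambda i,w,h:cv2.resize(i,(w,h),interpolation=cv2.INTER_CUBIC)
o=np.zeros((560,800,3),np.uint8);x=r(a,400,378);y=r(b,400,250)
o[:378,:400]=x;o[:250,400:]=y;cv2.imwrite(f"pics/{n}.png",o[:378,:,::-1]);s=read_state();print(s["eef_pos"],s["wrist_force"])
E
python3 look.py p1
```

```text
[577.44518386  -7.46421878 123.79354906] [0.10544168 0.01156769 0.42249931]
```

View pics/p1.png

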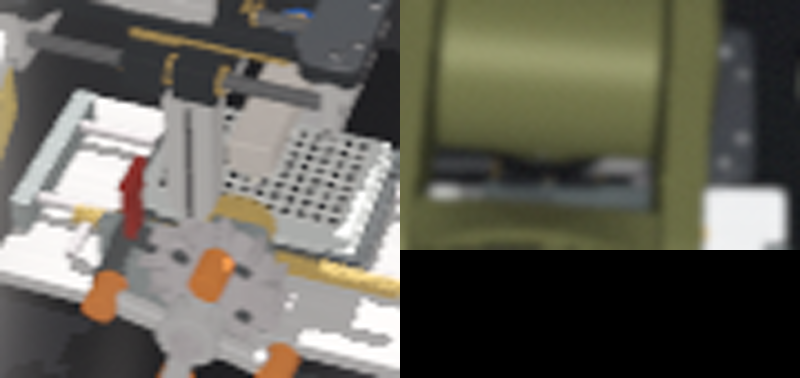

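The scene crop shows the shut fingers at (190,150) standing free beside the red tab at (133,195), on its wheel side. The top view is hidden by the arm. I push the tab to -y slowly.

Call:
{"name": "drive_tool", "arguments": {
  "motion": [-1,-4,1,0,0,-4,0,0,0,-4,0,0,0,-4,0,0,0,-4,0,0,0,-4,0,0,0,-4,0,0,0,-4,0,0]
}}

```text
clock: 3.2
eef_pos: [580.4, -41.9, 129.1]
eef_rot: [-3.134, 0.002, 3.138]
wrist_force: [-0.3, 0.0, 0.8]
finger_gap: 0.6
```

Call:
{"name": "drive_tool", "arguments": {
  "motion": [0,-4,0,0,0,-4,0,0,0,-4,0,0,0,-4,0,0,0,-4,0,0,0,0,0,0,0,0,0,0]
}}

```text
clock: 3.78
eef_pos: [579.9, -65.4, 128.4]
eef_rot: [-3.134, 0.001, 3.137]
wrist_force: [0.1, 0.9, -0.0]
finger_gap: 0.5
```

```bash
python3 look.py p2
```

```text
[579.97344549 -65.17464073 128.45418455] [ 0.2107815   0.15383137 -0.09269124]
```

View pics/p2.png

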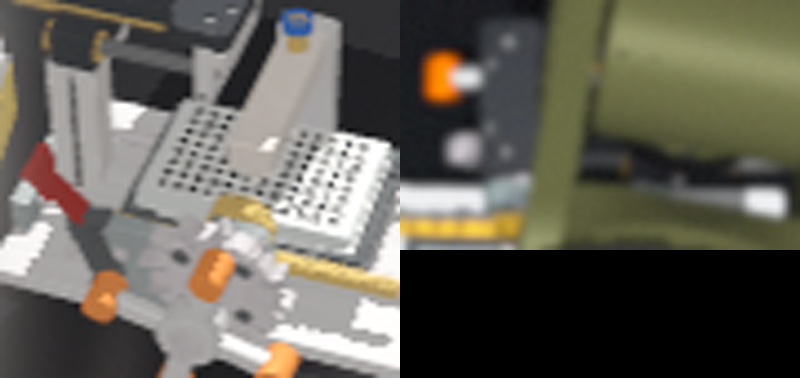

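The red tab now leans well back to -y, with its end at crop (35,155). I check that against the projected stop pose.

```bash
python3 - <<'E'
from h import *
q=np.load("q.npy"); L,O=np.array([400/90,378/85]),np.array([200,140])
for a in (.3,.4,.5,.6,.66,.7):
    y,z=16*np.cos(a)-80*np.sin(a),16*np.sin(a)+80*np.cos(a)
    print(a,((proj(W(q,[[84,-62+y,54+z],[108,-62+y,54+z]]),"scene")-O+.5)*L-.5).round())
E
```

```text
0.3 [[ 96. 150.]
 [ 79. 181.]]
0.4 [[ 82. 149.]
 [ 64. 179.]]
0.5 [[ 68. 148.]
 [ 50. 179.]]
0.6 [[ 55. 149.]
 [ 37. 180.]]
0.66 [[ 47. 151.]
 [ 29. 181.]]
0.7 [[ 42. 152.]
 [ 24. 182.]]
```

Call:
{"name": "drive_tool", "arguments": {
  "motion": [0,10,-10,0,0,20,-35,0,0,30,-20,0,0,35,0,0,-15,35,0,0,-20,5,0,0,0,0,0,0,0,0,0,0]
}}

```text
clock: 4.55
eef_pos: [615.3, 82.5, 201.8]
eef_rot: [-3.136, 0.004, 3.138]
wrist_force: [0.1, -0.0, 0.4]
finger_gap: 0.4
```

Call:
{"name": "drive_tool", "arguments": {
  "motion": [-4,-30,0,0,0,0,20,0,0,0,20,0,0,0,20,0,0,0,20,0,0,0,10,0,0,0,0,0,0,0,0,0]
}}

```text
clock: 5.22
eef_pos: [616.7, 50.1, 113.6]
eef_rot: [-3.137, 0.008, 3.136]
wrist_force: [-0.8, -0.4, 0.5]
finger_gap: 0.5
```

```bash
python3 look.py p3
```

```text
[617.16499595  50.18513677 114.15471521] [0.45605573 0.18434125 0.25965971]
```

View pics/p3.png

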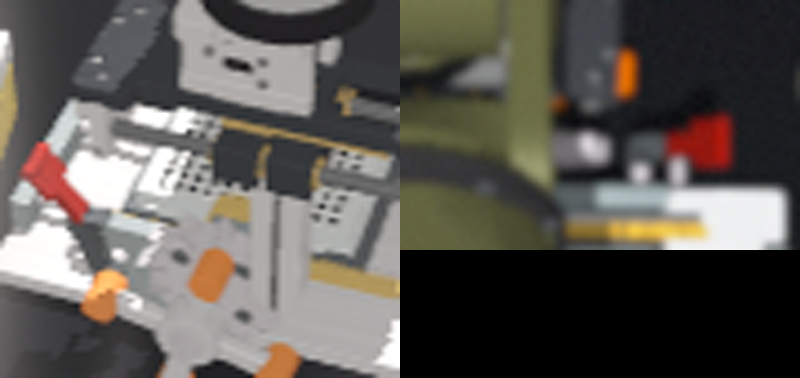

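The tab is still back, at (45,165), and the fingers at (275,250) stand clear on the +y side of the top grip at (212,275). I push backward slowly.

Call:
{"name": "drive_tool", "arguments": {
  "motion": [-1,-3,1,0,0,-3,0,0,0,-3,0,0,0,-3,0,0,0,0,0,0]
}}

```text
clock: 5.73
eef_pos: [619.6, 37.0, 117.0]
eef_rot: [-3.137, 0.014, 3.137]
wrist_force: [-0.1, 0.2, -0.2]
finger_gap: 0.4
```

Call:
{"name": "drive_tool", "arguments": {
  "motion": [0,-3,1,0,0,-3,0,0,0,-3,0,0,0,-3,0,0]
}}

```text
clock: 6.07
eef_pos: [619.9, 25.2, 118.1]
eef_rot: [-3.138, 0.016, 3.137]
wrist_force: [-5.0, 2.2, 6.2]
finger_gap: 0.6
```

Call:
{"name": "drive_tool", "arguments": {
  "motion": [0,-3,1,0,0,-3,0,0]
}}

```text
clock: 6.23
eef_pos: [620.1, 19.4, 119.2]
eef_rot: [-3.139, 0.018, 3.137]
wrist_force: [-0.7, 0.8, 0.9]
finger_gap: 0.6
```

Call:
{"name": "drive_tool", "arguments": {
  "motion": [0,5,1,0,0,2,6,0,0,0,4,0,0,0,0,0]
}}

```text
clock: 6.57
eef_pos: [620.3, 26.4, 106.9]
eef_rot: [-3.139, 0.018, 3.137]
wrist_force: [-0.7, 0.1, 0.9]
finger_gap: 0.5
```

```bash
python3 look.py p4
```

```text
[620.4480366   26.3163855  107.61175084] [-0.05050923  0.1982311   0.61081847]
```

View pics/p4.png

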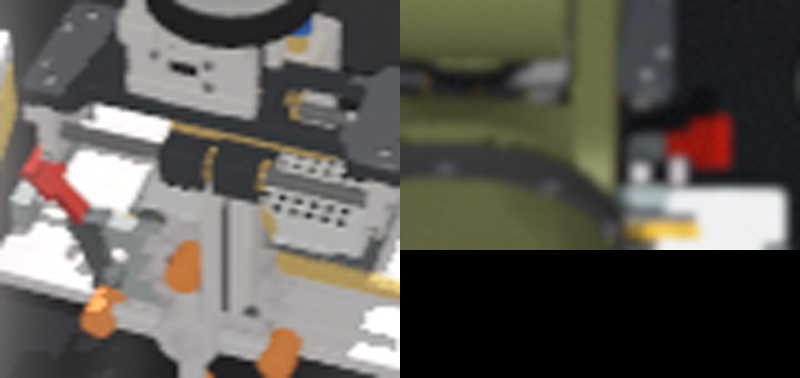

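The grip has moved to (183,265) and the fingers stand beside it. I push on to about y = 14.5.

Call:
{"name": "drive_tool", "arguments": {
  "motion": [0,-3,0,0,0,-3,0,0,0,-3,0,0,0,-2,0,0,0,-1,0,0,0,0,0,0]
}}

```text
clock: 7.17
eef_pos: [620.5, 13.3, 107.8]
eef_rot: [-3.14, 0.018, 3.137]
wrist_force: [0.0, 1.8, -0.8]
finger_gap: 0.2
```

Call:
{"name": "drive_tool", "arguments": {
  "motion": [0,5,0,0,0,15,0,0,0,15,-10,0,0,10,-25,0,0,0,-35,0,0,0,-10,0,0,0,0,0]
}}

```text
clock: 7.75
eef_pos: [618.0, 65.7, 189.2]
eef_rot: [-3.139, 0.015, 3.137]
wrist_force: [0.1, 0.7, -0.4]
finger_gap: 0.1
```

```bash
python3 look.py p5;python3 - <<'E'
from h import *
q=np.load("q.npy"); L,O=np.array([400/90,378/85]),np.array([200,140])
for d in (15,-8,-12,-15,-18,-22):
  for k in (0,90,-90,180):
    a=np.radians(d+k);P=[[x,48*np.sin(a),72+48*np.cos(a)] for x in(125,136,147)]
    print(d,k,((proj(W(q,P),"scene")-O+.5)*L-.5).round().tolist())
E
```

```text
[617.59840587  65.16133727 187.02110868] [ 0.11982835 -0.64577146 -0.71216107]
15 0 [[224.0, 263.0], [216.0, 278.0], [209.0, 294.0]]
15 90 [[287.0, 357.0], [281.0, 373.0], [275.0, 388.0]]
15 -90 [[116.0, 283.0], [109.0, 298.0], [101.0, 313.0]]
15 180 [[181.0, 373.0], [175.0, 388.0], [167.0, 403.0]]
-8 0 [[187.0, 253.0], [180.0, 268.0], [172.0, 283.0]]
-8 90 [[290.0, 333.0], [284.0, 348.0], [277.0, 364.0]]
-8 -90 [[116.0, 308.0], [109.0, 323.0], [101.0, 338.0]]
-8 180 [[215.0, 383.0], [209.0, 398.0], [202.0, 414.0]]
-12 0 [[181.0, 252.0], [173.0, 267.0], [166.0, 283.0]]
-12 90 [[289.0, 328.0], [283.0, 344.0], [276.0, 359.0]]
-12 -90 [[118.0, 313.0], [110.0, 327.0], [102.0, 342.0]]
-12 180 [[221.0, 384.0], [214.0, 399.0], [208.0, 414.0]]
-15 0 [[176.0, 252.0], [169.0, 267.0], [161.0, 282.0]]
-15 90 [[288.0, 325.0], [282.0, 340.0], [275.0, 356.0]]
-15 -90 [[119.0, 316.0], [111.0, 331.0], [104.0, 346.0]]
-15 180 [[225.0, 384.0], [219.0, 399.0], [212.0, 415.0]]
-18 0 [[172.0, 252.0], [164.0, 267.0], [157.0, 282.0]]
-18 90 [[287.0, 321.0], [280.0, 337.0], [274.0, 352.0]]
-18 -90 [[120.0, 319.0], [113.0, 334.0], [105.0, 349.0]]
-18 180 [[230.0, 384.0], [223.0, 400.0], [216.0, 415.0]]
-22 0 [[166.0, 252.0], [158.0, 267.0], [151.0, 282.0]]
-22 90 [[285.0, 316.0], [278.0, 332.0], [271.0, 348.0]]
-22 -90 [[123.0, 324.0], [115.0, 339.0], [108.0, 354.0]]
-22 180 [[235.0, 384.0], [229.0, 400.0], [222.0, 415.0]]
```

View pics/p5.png

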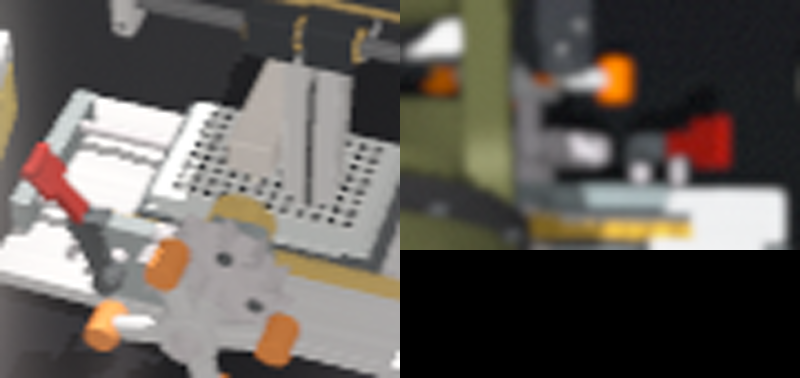

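The top grip is now at (167,265), the +y grip at (277,340), and the tab is still back at (42,160). I measure the wheel turn from the orange blobs before and after.

```bash
python3 - <<'E'
from h import *
q=np.load("q.npy")
def blobs(im):
    h=cv2.cvtColor(im,cv2.COLOR_RGB2HSV)[140:240,200:275]; m=cv2.inRange(h,(5,150,100),(18,255,255))
    n,_,s,c=cv2.connectedComponentsWithStats(m); return [(c[i]+[200,140],s[i,4]) for i in range(1,n) if s[i,4]>15]
def pj(d,k): 
    a=np.radians(d+k);return proj(W(q,[[136,48*np.sin(a),72+48*np.cos(a)]]),"scene")[0]
A=blobs(cv2.imread("pics/scene0.png")[...,::-1].copy());B=blobs(camera("scene"))
for b in(A,B):print([(c.round(2).tolist(),int(n)) for c,n in b])
for k in(0,90,-90,180):
    print(k,pj(15,k).round(2),{d:(pj(d,k)-pj(15,k)).round(2).tolist() for d in(-12,-15,-18)})
E
```

```text
[([247.21, 201.33], 76), ([222.62, 206.03], 69), ([262.06, 223.3], 71), ([237.62, 228.31], 48)]
[([237.22, 198.96], 74), ([221.88, 214.24], 42), ([261.93, 216.33], 75), ([247.55, 230.18], 55)]
0 [248.31 202.18] {-12: [-9.66, -2.46], -15: [-10.7, -2.53], -18: [-11.72, -2.54]}
90 [262.83 223.38] {-12: [0.37, -6.49], -15: [0.13, -7.28], -18: [-0.17, -8.08]}
-90 [224.06 206.69] {-12: [0.3, 6.54], -15: [0.6, 7.3], -18: [0.94, 8.06]}
180 [238.88 226.92] {-12: [8.99, 2.42], -15: [9.98, 2.51], -18: [10.95, 2.56]}
```

The turn measures about 29°, leaving the grip 13.6–15° past top. That is well inside the ±5.7° play, so I go to the far side of the tab.

Call:
{"name": "drive_tool", "arguments": {
  "motion": [10,-30,-5,0,15,-35,0,0,14,-35,0,0,0,-35,0,0,0,-35,0,0,0,-10,0,0,0,0,0,0,0,0,0,0]
}}

```text
clock: 8.57
eef_pos: [571.1, -120.6, 178.0]
eef_rot: [3.141, -0.007, 3.137]
wrist_force: [-0.1, 0.5, -0.7]
finger_gap: 0.6
```

Call:
{"name": "drive_tool", "arguments": {
  "motion": [0,0,0,0,0,0,0,0]
}}

```text
clock: 8.73
eef_pos: [570.9, -118.5, 176.6]
eef_rot: [3.14, -0.009, 3.138]
wrist_force: [-0.1, -0.8, 0.3]
finger_gap: 0.5
```

Call:
{"name": "drive_tool", "arguments": {
  "motion": [-8,-5,0,0,0,0,15,0,0,0,15,0,0,0,15,0,0,0,10,0,0,0,0,0]
}}

```text
clock: 9.23
eef_pos: [580.3, -115.6, 119.5]
eef_rot: [3.14, -0.007, -3.136]
wrist_force: [-0.5, 0.7, -0.5]
finger_gap: 0.5
```

Call:
{"name": "drive_tool", "arguments": {
  "motion": [0,4,0,0,0,4,0,0,0,4,0,0,0,4,0,0,0,4,0,0]
}}

```text
clock: 9.65
eef_pos: [581.3, -92.5, 122.1]
eef_rot: [3.141, -0.005, -3.135]
wrist_force: [1.6, -0.6, -0.8]
finger_gap: 0.6
```

Call:
{"name": "drive_tool", "arguments": {
  "motion": [0,3,0,0,0,3,0,0,0,3,0,0,0,3,0,0,0,3,0,0,0,0,0,0,0,0,0,0]
}}

```text
clock: 10.23
eef_pos: [581.5, -74.8, 123.3]
eef_rot: [3.141, -0.003, -3.134]
wrist_force: [0.6, -0.7, -0.3]
finger_gap: 0.6
```

```bash
python3 look.py p6
```

```text
[581.5350532  -74.95372645 123.28778236] [ 1.01205845  0.54803575 -0.74960835]
```

View pics/p6.png

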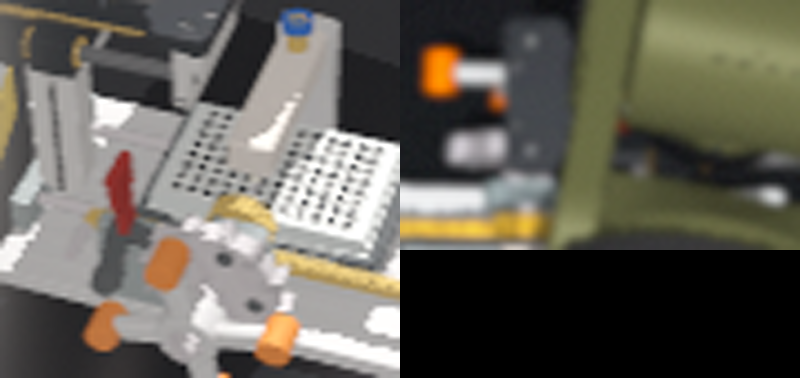

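The tab is at (120,190), upright and ahead of the fingers at (60,130). It could be seated, resting on a tooth, or still falling, so I retreat and measure the red blob.

Call:
{"name": "drive_tool", "arguments": {
  "motion": [0,-10,0,0,0,-15,0,0,0,-10,0,0,0,0,-20,0,0,0,-30,0,0,0,-20,0,0,0,0,0,0,0,0,0]
}}

```text
clock: 11.0
eef_pos: [580.9, -117.4, 194.2]
eef_rot: [3.141, -0.006, -3.137]
wrist_force: [0.1, -0.2, -0.2]
finger_gap: 0.4
```

```bash
cat > red.py <<'E'
from h import *
q=np.load("q.npy")
def red(im):
    h=cv2.cvtColor(im,cv2.COLOR_RGB2HSV)[155:215,195:260]; m=cv2.inRange(h,(170,120,60),(180,255,255))|cv2.inRange(h,(0,120,60),(3,255,255))
    n,_,s,c=cv2.connectedComponentsWithStats(m); i=1+s[1:,4].argmax(); return (c[i]+[195,155]).round(2),s[i]
print(red(cv2.imread("pics/scene0.png")[...,::-1].copy()),red(camera("scene")))
def pj(a,r=(16,60)):
    y,z=r[0]*np.cos(a)-r[1]*np.sin(a),r[0]*np.sin(a)+r[1]*np.cos(a)
    return proj(W(q,[[96,-62+y,54+z]]),"scene")[0]
for a in(0,.04,.08,.16,.3):print(a,(pj(a)-pj(0)).round(2))
print(read_state()["eef_pos"])
E
python3 red.py; python3 look.py p7
```

```text
(array([229.47, 183.86]), array([32, 20,  6, 19, 64], dtype=int32)) (array([229.49, 183.69]), array([32, 20,  6, 18, 68], dtype=int32))
0 [0. 0.]
0.04 [-1.   -0.41]
0.08 [-2.   -0.79]
0.16 [-4.02 -1.47]
0.3 [-7.55 -2.36]
[ 580.92925278 -117.43820396  194.24915895]
[ 580.56859802 -116.87808326  193.12721234] [ 0.09766036 -0.12016656  0.03767443]
```

View pics/p7.png

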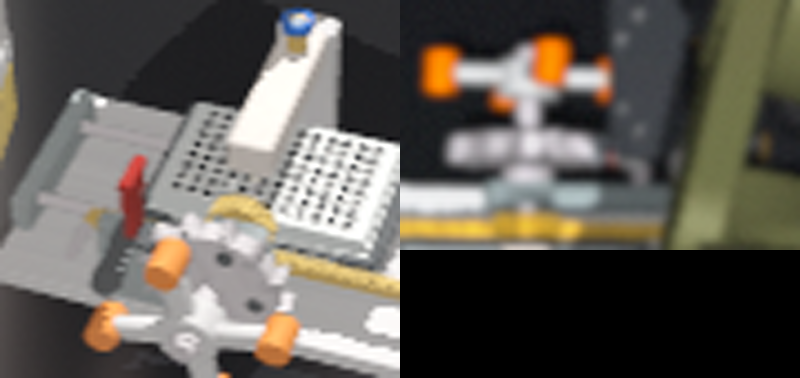

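The tab is back at its seated pixel, within 0.02 px of the start, which puts the pawl near 0. The wheel stands one notch back and the plate is in its nest. I rise further, recheck and hand in.

Call:
{"name": "drive_tool", "arguments": {
  "motion": [0,0,-30,0,0,0,-30,0,0,0,0,0,0,0,0,0]
}}

```text
clock: 11.48
eef_pos: [579.6, -116.7, 249.2]
eef_rot: [3.137, -0.018, -3.137]
wrist_force: [-0.6, 0.1, -0.5]
finger_gap: 0.2
```

```bash
python3 red.py | head -1; python3 -c "
from cell import *
print(read_state()['eef_pos'],read_state()['wrist_force']);print(sign_off())"
```

```text
(array([229.47, 183.86]), array([32, 20,  6, 19, 64], dtype=int32)) (array([229.49, 183.69]), array([32, 20,  6, 18, 68], dtype=int32))
[ 579.68142559 -116.76253554  249.44589789] [-0.46068979 -0.16492392  0.69346002]
the job is handed in; nothing more can be done
None
```

The plate is one column back, and I handed the job in at about 11.5 s. With shut fingertips I tipped the pawl back onto its stop, pushed the top grip backward one notch, then tipped the pawl forward so it dropped in.

**Last checks**
- **Pawl:** the red tab's centre is within 0.2 px of where it started, so the pawl reads about 0 and is seated in the notch.
- **Wheel:** image measurements put the turn at about 29°, with the separate estimates spread over roughly 1.5°. That is well inside the ±5.7° play.
- **Plate and bench:** the plate still looks seated in its nest. I saw nothing else moved in the last close-up, but took no final full-bench view.
- **Robot:** the gripper finished about 110 mm above the tab, touching nothing.

**Deviation:** during the wheel push the fingertip drifted up to grip height and the wrist force briefly read about 8 N. I backed off, lowered the finger and finished at about 2 N.

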